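# Hand the thread row over to the stitching rack in reverse

### The job

The next seat is stitched in the opposite sequence, so move the four thread spools from the wooden rack to the recesses of the aluminium rack in reverse order: the spool nearest the green end of the wooden rack goes to the recess farthest from the aluminium rack's green end, the next one beside it, and so on, until the spool that was farthest from the green end stands nearest to it. Do not tip any spool over on the way, and leave each one standing upright, seated flat in its recess.

Things in the scene. Friction and masses are not known exactly. Their poses are not given: they have to be found in the camera images.
- red_spool: Loose rigid spool of red thread, upright, 68 mm high, 80 to 170 g: red cylinder 38 mm in diameter from 5 to 58 mm above its underside, black base flange 46 mm in diameter and 5 mm high, black core end 16 mm in diameter on top. Origin: centre of its underside; z up its axis. Starts on the red pad of the wooden rack, underside 24 mm above the table.
- yellow_spool: Loose rigid spool of yellow thread, upright, 68 mm high, 80 to 170 g: yellow cylinder 38 mm in diameter from 5 to 58 mm above its underside, black base flange 46 mm in diameter and 5 mm high, black core end 16 mm in diameter on top. Origin: centre of its underside; z up its axis. Starts on the yellow pad of the wooden rack, underside 24 mm above the table.
- blue_spool: Loose rigid spool of blue thread, upright, 68 mm high, 80 to 170 g: blue cylinder 38 mm in diameter from 5 to 58 mm above its underside, black base flange 46 mm in diameter and 5 mm high, black core end 16 mm in diameter on top. Origin: centre of its underside; z up its axis. Starts on the blue pad of the wooden rack, underside 24 mm above the table.
- white_spool: Loose rigid spool of white thread, upright, 68 mm high, 80 to 170 g: white cylinder 38 mm in diameter from 5 to 58 mm above its underside, black base flange 46 mm in diameter and 5 mm high, black core end 16 mm in diameter on top. Origin: centre of its underside; z up its axis. Starts on the white pad of the wooden rack, underside 24 mm above the table.
- red_pad: Fixed flat red disc on the wooden rack, 62 mm in diameter and 6 mm thick, on which the red spool stands at the start, so that it shows that spool's place in the row. Nothing need be put back on it. Origin: centre of its underside, on the rack's top (18 mm above the table).
- yellow_pad: Fixed flat yellow disc on the wooden rack, 62 mm in diameter and 6 mm thick, on which the yellow spool stands at the start, so that it shows that spool's place in the row. Nothing need be put back on it. Origin: centre of its underside, on the rack's top (18 mm above the table).
- blue_pad: Fixed flat blue disc on the wooden rack, 62 mm in diameter and 6 mm thick, on which the blue spool stands at the start, so that it shows that spool's place in the row. Nothing need be put back on it. Origin: centre of its underside, on the rack's top (18 mm above the table).
- white_pad: Fixed flat white disc on the wooden rack, 62 mm in diameter and 6 mm thick, on which the white spool stands at the start, so that it shows that spool's place in the row. Nothing need be put back on it. Origin: centre of its underside, on the rack's top (18 mm above the table).
- wood_rack: Fixed low wooden board 370 mm long (its y), 80 mm wide (its x), 18 mm high, with a bright green end block (20 mm long, top 34 mm above the table) at its +y end only. The four pads lie on its middle line at y = -120, -40, +40 and +120 mm, in any order. A brass thimble stands on its other end. Origin: centre of the underside, on the table; z up.
- metal_rack: Fixed low aluminium plate 370 mm long (its y), 80 mm wide (its x), 22 mm high, with a bright green end block (20 mm long, top 34 mm above the table) at its +y end only. Four empty dark-floored round recesses, 64 mm in diameter, 6 mm deep (floor 16 mm above the table), on its middle line at y = -120, -40, +40, +120 mm. A bobbin lies on its other end. Origin: centre of the underside; z up.
There are look-alikes about, which are no part of the job. What is shaped like the yellow_spool but turquoise is not meant.

How it is judged:
At the end, for the whole second after the job is handed in: Each spool is in the recess whose rack y is minus its pad's rack y (row reversed): within 12 mm along and across the aluminium rack, underside within 3 mm of the recess floor height, within 0.1 rad of upright, released and at rest (((y of red_pad in the frame of wood_rack between -0.14 and -0.1 m and y of red_spool in the frame of metal_rack between 0.108 and 0.132 m) or (y of red_pad in the frame of wood_rack between -0.06 and -0.02 m and y of red_spool in the frame of metal_rack between 0.028 and 0.052 m) or (y of red_pad in the frame of wood_rack between 0.02 and 0.06 m and y of red_spool in the frame of metal_rack between -0.052 and -0.028 m) or (y of red_pad in the frame of wood_rack between 0.1 and 0.14 m and y of red_spool in the frame of metal_rack between -0.132 and -0.108 m)) and x of red_spool in the frame of metal_rack between -0.012 and 0.012 m and z of red_spool in the frame of metal_rack between 0.013 and 0.019 m and angle between each of red_spool, yellow_spool, blue_spool, white_spool's own z axis and vertical below 0.1 rad and linear speed of each of red_spool, yellow_spool, blue_spool, white_spool below 0.02 m/s and angular speed of each of red_spool, yellow_spool, blue_spool, white_spool below 0.2 rad/s and ((y of yellow_pad in the frame of wood_rack between -0.14 and -0.1 m and y of yellow_spool in the frame of metal_rack between 0.108 and 0.132 m) or (y of yellow_pad in the frame of wood_rack between -0.06 and -0.02 m and y of yellow_spool in the frame of metal_rack between 0.028 and 0.052 m) or (y of yellow_pad in the frame of wood_rack between 0.02 and 0.06 m and y of yellow_spool in the frame of metal_rack between -0.052 and -0.028 m) or (y of yellow_pad in the frame of wood_rack between 0.1 and 0.14 m and y of yellow_spool in the frame of metal_rack between -0.132 and -0.108 m)) and x of yellow_spool in the frame of metal_rack between -0.012 and 0.012 m and z of yellow_spool in the frame of metal_rack between 0.013 and 0.019 m and ((y of blue_pad in the frame of wood_rack between -0.14 and -0.1 m and y of blue_spool in the frame of metal_rack between 0.108 and 0.132 m) or (y of blue_pad in the frame of wood_rack between -0.06 and -0.02 m and y of blue_spool in the frame of metal_rack between 0.028 and 0.052 m) or (y of blue_pad in the frame of wood_rack between 0.02 and 0.06 m and y of blue_spool in the frame of metal_rack between -0.052 and -0.028 m) or (y of blue_pad in the frame of wood_rack between 0.1 and 0.14 m and y of blue_spool in the frame of metal_rack between -0.132 and -0.108 m)) and x of blue_spool in the frame of metal_rack between -0.012 and 0.012 m and z of blue_spool in the frame of metal_rack between 0.013 and 0.019 m and ((y of white_pad in the frame of wood_rack between -0.14 and -0.1 m and y of white_spool in the frame of metal_rack between 0.108 and 0.132 m) or (y of white_pad in the frame of wood_rack between -0.06 and -0.02 m and y of white_spool in the frame of metal_rack between 0.028 and 0.052 m) or (y of white_pad in the frame of wood_rack between 0.02 and 0.06 m and y of white_spool in the frame of metal_rack between -0.052 and -0.028 m) or (y of white_pad in the frame of wood_rack between 0.1 and 0.14 m and y of white_spool in the frame of metal_rack between -0.132 and -0.108 m)) and x of white_spool in the frame of metal_rack between -0.012 and 0.012 m and z of white_spool in the frame of metal_rack between 0.013 and 0.019 m); the robot touches nothing.
It fails at once if the red spool is tipped over (more than 0.6 rad from upright) (angle between red_spool's own z axis and vertical above 0.6 rad).
It fails at once if the yellow spool is tipped over (more than 0.6 rad from upright) (angle between yellow_spool's own z axis and vertical above 0.6 rad).
It fails at once if the blue spool is tipped over (more than 0.6 rad from upright) (angle between blue_spool's own z axis and vertical above 0.6 rad).
It fails at once if the white spool is tipped over (more than 0.6 rad from upright) (angle between white_spool's own z axis and vertical above 0.6 rad).
It also fails if it takes over 109 s, if anything falls off the work surface, if the arm or the gripper's body presses on something with over 40 N, if the wrist force passes 120 N, or if a joint passes its speed limit or range.

### The arm

A 6-joint arm with a two-finger parallel gripper is mounted at the origin on the work surface. World frame = base frame: x ahead of the robot, y to its left, z up, the work surface at z = 0. Lengths are in m, angles in rad, forces in N, time in s.
With the tool pointing down it reaches from about 0.35 to 0.775 m from the base axis. Payload 5.5 kg.
Tool frame: the origin (TCP) lies where the fingers leave the gripper's body, on its centre line; the fingertips stand env.tip_reach ahead of it and the grasp point (between the pads) lies 54 mm ahead of it (env.tip_reach is the distance from the TCP to the fingertips, in m); z points along the fingers, y is the line along which they close (so a half turn about z gives the same grasp; the last joint's range is limited). The gripper opens to 85 mm and grips with 20 to 120 N. Pads are 22 mm wide; open, the fingers measure 114 mm over their backs; the gripper's body (76 mm by 85 mm) begins 54 mm behind the grasp point. The pads swing forward as they close: fully open they stand 13 mm farther back than shut.
Start: joints at [1.119, 0.313, 0.046, 1.304, 0, 1.431], TCP at [0.176, 0.547, 0.304] pointing down, gripper open.
Joint ranges: [-2.76, 2.76], [-0.86, 1.69], [-1.03, 1.26], [-2.2, 2.34], [-1.47, 1.5], [-3.14, 3.14]. Speed limits (rad/s): [2.57, 2.57, 3.14, 3.14, 3.14, 3.14].

### API

Orientations are given as a unit quaternion [w, x, y, z].
In Python, from workcell import status, optics, hand_in, env gives the robot as it stands.
- The arm moves only by the shell command python3 -m handwheel 'ROWS' [FORCE]. ROWS is a JSON object whose one key "deltas" holds a list of rows, each a list of 5 numbers: the opening, from -1 (shut) to 1 (fully open), then the shift along the tool's x, y, z in units of 40 mm (1.0 is 40 mm), then the turn about the tool's z in units of 10 degrees (1.0 is 10 degrees). In form: {"deltas": [[jaw, x, y, z, roll], ...]}. A call has 1 to 20 rows; each row shifts and turns the commanded pose from where the row before left it, along the tool's axes as they then stand; what a row does not reach is not made up. A row lasts 1/8 s, in which the tool goes at most 62.5 mm and 10.7 degrees, less where a joint would pass 70% of its speed; a pose out of reach is approached as far as the arm can. A call is refused whole if a number of a shift passes 1 or a number of a turn 1, either way. A call with a gripper value outside its range is refused whole. The fingers move at their own pace and stop on an object; FORCE is the grip in N (left out, the last holds). Time passes only in rows, so rows that do not move let the fingers close. It gives the time, the measured TCP pose, the force, the opening and the grip force at its end, in the units of the state.
- status.get_state(): the state, without advancing time (a new reading comes with each control period).
- optics.read_camera(name): name is "scene" or "top"; returns a dict with "frame" (384x512x3 uint8, red, green, blue), "depth" (384x512 float32, m along the optical axis (not along the pixel's ray), 0 where there is no reading), "vfov" (degrees; the focal length in pixels is half the picture's height over the tangent of half this angle, whatever the lens; pixels are square), "cx", "cy" (the principal point, pixels), "origin" and "attitude" of the camera in the world. Camera axes: x right, y down, z forward; pixel columns grow to the right and rows downward; lengths in m; the calibration is good to about 2 mm. A picture is of the moment at which its call begins.
- hand_in(): hands the job in; it is judged then, once.
The state is a dict: "clock": time; "joint_pos": joint angles; "qvel": joint speeds; "tau": joint torques, N m; "tcp_pos": TCP position; "orientation": TCP orientation; "wrist_force": force on the tool from outside, world axes, zero at the start; "ft_torque": the same for the moment, N m; "finger_gap": finger opening in m; "grip_force": force on a finger pad.
Only numpy, scipy, OpenCV 4.12 (cv2) and the standard library are available. Lean on these libraries where they do the work, as an engineer would, in place of code of your own. Each camera call takes 0.05 s, during which the arm holds its last target. There are 200 camera calls.

## Working session

There is one attempt and no reset: what is moved stays moved. The work goes in short steps, Python scripts to look and compute and a shell command to move; the robot and the scene stay as the last step left them, time stands still between calls to the robot, and variables do not carry over. Pictures are saved under pics/ and viewed, at most 14 in all, crops included, and the job is handed in when it is done.

```bash
mkdir -p pics; ls; python3 - <<'E'
from workcell import status, optics, env
import cv2
s=status.get_state()
print({k:(v if not hasattr(v,'round') else v) for k,v in s.items()}, env.tip_reach)
for n in("top","scene"):
    c=optics.read_camera(n); print(n,c['vfov'],c['cx'],c['cy'],c['origin'],c['attitude'])
    cv2.imwrite(f'pics/{n}0.png',cv2.cvtColor(c['frame'],cv2.COLOR_RGB2BGR))
E
```

```text
pics
{'clock': 0.0, 'joint_pos': array([1.11937896e+00, 3.14008062e-01, 4.49642712e-02, 1.30361869e+00,
       6.29815147e-05, 1.43118115e+00]), 'qvel': array([-5.99910495e-04,  1.50534785e-04, -8.67827369e-05,  1.52259772e-04,
        5.02695260e-05,  1.26018138e-03]), 'tau': array([ 7.99222516e-05, -4.80630577e+01,  2.98533279e+01,  1.92186580e-02,
        3.46472495e-05,  3.96223982e-06]), 'tcp_pos': array([0.17622706, 0.54691898, 0.30299839]), 'orientation': array([-3.01868996e-04,  1.55270292e-01,  9.87871583e-01, -8.83457989e-04]), 'wrist_force': array([-0.54406029, -0.09363214,  0.40654405]), 'ft_torque': array([-0.02002461,  0.00402275,  0.011052  ]), 'grip_force': 0.0, 'finger_gap': 0.08532620862571325} 0.0726
top 42.69282990767704 256.0253532094704 190.26659582812567 [ 0.41788052 -0.03968461  0.93128239] [ 0.02653302 -0.70593511  0.70714131 -0.03004648]
scene 53.740673499217586 258.05712427849534 191.83949297587628 [ 0.73167699 -0.34890828  0.65906988] [-0.27875248  0.90460353  0.30960693 -0.09018346]
```

View pics/top0.png

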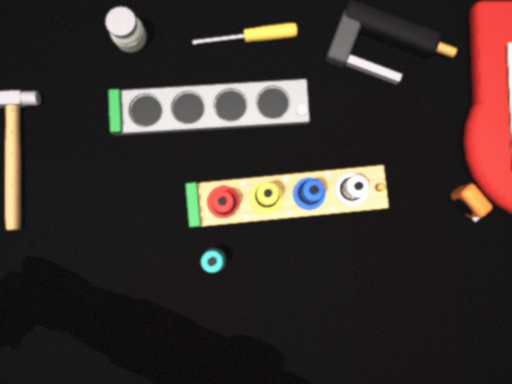

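View pics/scene0.png

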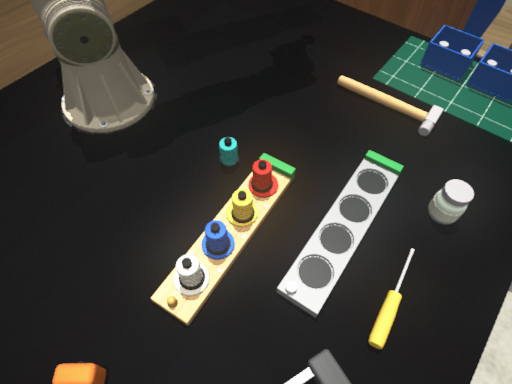

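The top view shows, from the green end (left), red (222,202), yellow (267,194), blue (312,192) and white (353,187) on the wooden rack. The four recesses are at (145,109), (187,107), (230,104) and (273,102). The turquoise look-alike at (212,261) stands off the rack, so it isn't one of the four.

```bash
cat > h.py <<'E'
import numpy as np, cv2, json, sys
from scipy.spatial.transform import Rotation as R
from workcell import status, optics, env
def rot(q): return R.from_quat(np.roll(q,-1))
def cloud(c):
    h,w=c['depth'].shape; f=h/2/np.tan(np.radians(c['vfov'])/2)
    v,u=np.mgrid[:h,:w]; ray=np.dstack([(u-c['cx'])/f,(v-c['cy'])/f,np.ones((h,w))])
    rw=ray@rot(c['attitude']).as_matrix().T
    return rw, c['depth'][...,None]*rw+c['origin']
def at(c,rw,uv,z):
    u,v=uv; r=rw[int(round(v)),int(round(u))]
    f=c['depth'].shape[0]/2/np.tan(np.radians(c['vfov'])/2)
    r=rot(c['attitude']).apply([(u-c['cx'])/f,(v-c['cy'])/f,1]); o=c['origin']
    return o+r*(z-o[2])/r[2]
def go(xyz,yaw_y=None):
    """shift (tool units) and turn to bring TCP to xyz with tool y along yaw_y (angle, mod pi)"""
    s=status.get_state(); q=rot(s['orientation']); M=q.as_matrix(); a=0
    if yaw_y is not None:
        d=M.T@[np.cos(yaw_y),np.sin(yaw_y),0]; a=np.arctan2(-d[0],d[1]); a=(a+np.pi/2)%np.pi-np.pi/2
    d=(q*R.from_rotvec([0,0,a])).inv().apply(np.array(xyz)-s['tcp_pos'])
    print('tcp',s['tcp_pos'].round(4),'t',round(s['clock'],2),'turn',np.degrees(a).round(2)/10,'shift after turn',(d/.04).round(3),'tilt',M[:,2].round(3))
E
python3 - <<'E'
from h import *
for n in('top','scene'):
    c=optics.read_camera(n); rw,P=cloud(c); hsv=cv2.cvtColor(c['frame'],cv2.COLOR_RGB2HSV)
    g=((abs(hsv[...,0].astype(int)-65)<15)&(hsv[...,1]>120)&(hsv[...,2]>80)).astype(np.uint8)
    k,l,st,ce=cv2.connectedComponentsWithStats(g)
    for i in range(1,k):
        if st[i,4]>60:print(n,'green',ce[i].round(1),st[i,4],np.median(P[l==i],0).round(4))
    m=((P[...,2]>.086)&(P[...,2]<.1)&(P[...,0]>.3)&(P[...,0]<.8)&(abs(P[...,1])<.3)).astype(np.uint8)
    k,l,st,ce=cv2.connectedComponentsWithStats(m)
    for i in range(1,k):
        if st[i,4]>10:print(n,'core',ce[i].round(1),st[i,4],P[l==i].mean(0).round(4), 'z92',at(c,rw,ce[i],.092).round(4))
    m=((P[...,2]>.075)&(P[...,2]<.086)&(P[...,0]>.3)&(P[...,0]<.8)&(abs(P[...,1])<.3)).astype(np.uint8)
    k,l,st,ce=cv2.connectedComponentsWithStats(m)
    for i in range(1,k):
        if st[i,4]>30:print(n,'top82',ce[i].round(1),st[i,4],P[l==i].mean(0).round(4))
    gr=c['frame'].max(2); met=((gr<110)).astype(np.uint8)
    k,l,st,ce=cv2.connectedComponentsWithStats(met,connectivity=4)
    for i in range(1,k):
        if 300<st[i,4]<2500:
            ct,_=cv2.findContours((l==i).astype(np.uint8),0,1); e=cv2.fitEllipse(max(ct,key=len))
            print(n,'dark',ce[i].round(1),np.round(e[1],1),'z16',at(c,rw,e[0],.016).round(4),'z22',at(c,rw,e[0],.022).round(4),'depth z',np.median(P[l==i],0).round(4))
E
```

```text
top green [113.9 110. ] 521 [0.6408 0.2191 0.0343]
top green [188.7 202.9] 159 [0.4703 0.0823 0.003 ]
top core [358.8 185.8] 69 [ 0.4925 -0.2203  0.0926] z92 [ 0.4926 -0.2205  0.092 ]
top core [314.2 189.6] 68 [ 0.4861 -0.1437  0.0925] z92 [ 0.4861 -0.1437  0.092 ]
top core [268. 193.] 71 [ 0.4804 -0.0644  0.0927] z92 [ 0.4804 -0.0644  0.092 ]
top core [222.1 200.9] 67 [0.467  0.0141 0.0927] z92 [0.467  0.0142 0.092 ]
top top82 [121.   24.6] 527 [0.7827 0.1962 0.0807]
top top82 [357.2 186.5] 306 [ 0.4923 -0.2196  0.0826]
top top82 [313.3 190.3] 301 [ 0.4857 -0.1433  0.0826]
top top82 [267.6 193.6] 305 [ 0.4802 -0.0641  0.0825]
top top82 [222.7 201.6] 309 [0.4665 0.0138 0.0824]
top dark [272.6 102.5] [26.9 27.3] z16 [ 0.6581 -0.076   0.016 ] z22 [ 0.6566 -0.0758  0.022 ] depth z [ 0.6574 -0.0766  0.0174]
top dark [230.3 105.1] [26.6 27.4] z16 [0.6533 0.004  0.016 ] z22 [0.6518 0.0037 0.022 ] depth z [0.6529 0.0045 0.0174]
top dark [187.9 107.8] [26.6 27.9] z16 [0.6482 0.0845 0.016 ] z22 [0.6467 0.0836 0.022 ] depth z [0.6474 0.084  0.0174]
top dark [145.6 110.4] [26.9 28.1] z16 [0.643
[... 1396 characters left out ...]
45.6] z16 [0.5977 0.7576 0.016 ] z22 [0.5989 0.7473 0.022 ] depth z [0.6058 0.7063 0.049 ]
scene dark [500.4  57.6] [21.3 29.6] z16 [0.7203 0.7515 0.016 ] z22 [0.7204 0.7412 0.022 ] depth z [0.7238 0.7062 0.0439]
scene dark [491.4  84.7] [32.6 54.2] z16 [0.7393 0.6282 0.016 ] z22 [0.7392 0.6191 0.022 ] depth z [0.738  0.6108 0.0261]
scene dark [371.3 182. ] [21.2 27. ] z16 [0.6426 0.1652 0.016 ] z22 [0.6434 0.1604 0.022 ] depth z [0.643  0.1641 0.0166]
scene dark [354.1 209.3] [22.1 28.7] z16 [0.6475 0.0839 0.016 ] z22 [0.6483 0.0799 0.022 ] depth z [0.6475 0.0834 0.0165]
scene dark [336.5 238. ] [21.3 30.8] z16 [0.6528 0.0068 0.016 ] z22 [0.6535 0.0035 0.022 ] depth z [0.6528 0.0062 0.0166]
```

Both cameras agree to 2 mm: cores are at z 92 mm and recesses at 16 to 17 mm, 80 mm apart. Red goes to the recess at (0.657,-0.076) and white to the one at (0.643,0.164). I'll use a single tool yaw with the fingers closing across the racks, and confirm the spools with one enlarged crop.

```bash
python3 - <<'E'
from h import *
c=optics.read_camera('top'); f=c['frame'][150:285,170:400]
cv2.imwrite('pics/crop.png',cv2.cvtColor(cv2.resize(f,None,fx=3,fy=3),cv2.COLOR_RGB2BGR))
go([.4677,.0145,.22],.075)
E
```

```text
tcp [0.1763 0.5471 0.3035] t 0.25 turn 6.784000000000001 shift after turn [-13.822   6.267   2.094] tilt [-0.    -0.001 -1.   ]
```

View pics/crop.png

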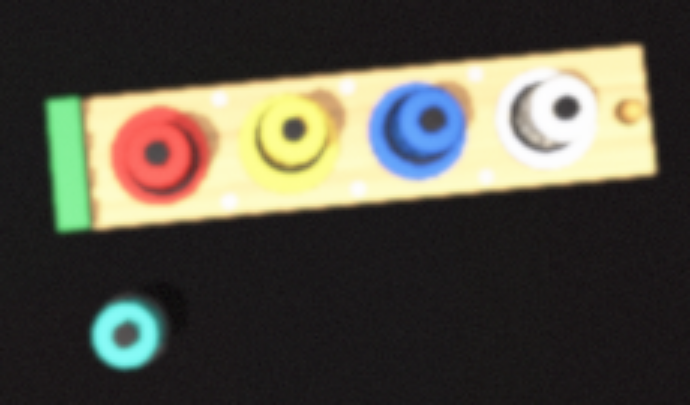

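The crop shows red (157,152), yellow (293,128), blue (431,120) and white (566,107) in order from the green end at (65,165). The turquoise one at (127,333) is off the rack.

```bash
python3 -m handwheel '{"deltas":[[1,0,0,0,0.97],[1,0,0,0,0.97],[1,0,0,0,0.97],[1,0,0,0,0.97],[1,0,0,0,0.97],[1,0,0,0,0.97],[1,0,0,0,0.97]]}' 40
python3 -m handwheel '{"deltas":[[1,-0.7,0.31,0,0],[1,-0.7,0.31,0,0],[1,-0.7,0.31,0,0],[1,-0.7,0.31,0,0],[1,-0.7,0.31,0,0],[1,-0.7,0.31,0,0],[1,-0.7,0.31,0,0],[1,-0.7,0.31,0,0],[1,-0.7,0.31,0,0],[1,-0.7,0.31,0,0],[1,-0.7,0.31,0,0],[1,-0.7,0.31,0,0],[1,-0.7,0.31,0,0],[1,-0.7,0.31,0,0],[1,-0.7,0.31,0,0],[1,-0.7,0.31,0,0],[1,-0.7,0.31,0,0],[1,-0.7,0.31,0,0],[1,-0.7,0.31,0,0],[1,-0.5,0.3,0,0]]}'
python3 -m handwheel '{"deltas":[[1,0,0,0,0],[1,0,0,0,0]]}'
python3 -c "
from h import *
go([.4677,.0145,.22],.075)"
```

```text
clock: 1.12
tcp_pos: [0.1764, 0.5472, 0.3038]
orientation: [0.0, 0.683, 0.731, -0.0]
wrist_force: [-0.5, 0.1, -0.3]
finger_gap: 0.0851
grip_force: 0.0
clock: 3.62
tcp_pos: [0.4645, 0.0139, 0.3039]
orientation: [0.0, 0.681, 0.732, 0.0]
wrist_force: [0.1, 0.3, 0.0]
finger_gap: 0.0854
grip_force: 0.0
clock: 3.88
tcp_pos: [0.4636, 0.0154, 0.3037]
orientation: [-0.0, 0.681, 0.733, -0.0]
wrist_force: [-0.3, 0.6, -0.4]
finger_gap: 0.0856
grip_force: 0.0
tcp [0.4636 0.0154 0.3037] t 3.88 turn -0.006 shift after turn [-0.032  0.102  2.093] tilt [-0.001  0.    -1.   ]
```

```bash
python3 -m handwheel '{"deltas":[[1,-0.03,0.1,0.4,0],[1,0,0,0.7,0],[1,0,0,0.7,0],[1,0,0,0.7,0],[1,0,0,0.7,0],[1,0,0,0.7,0],[1,0,0,0.5,0],[1,0,0,0.37,0],[1,0,0,0,0]]}'
python3 -m handwheel '{"deltas":[[-1,0,0,0,0],[-1,0,0,0,0],[-1,0,0,0,0],[-1,0,0,0,0],[-1,0,0,0,0],[-1,0,0,0,0]]}' 40
python3 -m handwheel '{"deltas":[[-1,0,0,-0.2,0],[-1,0,0,-0.5,0],[-1,0,0,-0.7,0],[-1,0,0,-0.7,0],[-1,0,0,-0.6,0],[-1,0,0,0,0]]}'
python3 -c "
from h import *
c=optics.read_camera('scene')
cv2.imwrite('pics/s1.png',cv2.cvtColor(c['frame'],cv2.COLOR_RGB2BGR))
go([.6574,-.0764,.105],.075)"
```

```text
clock: 5.0
tcp_pos: [0.4673, 0.0148, 0.1124]
orientation: [-0.001, 0.68, 0.733, -0.001]
wrist_force: [-0.0, 0.9, -0.4]
finger_gap: 0.0859
grip_force: 0.0
clock: 5.75
tcp_pos: [0.4688, 0.0141, 0.1139]
orientation: [0.001, 0.681, 0.733, 0.0]
wrist_force: [-0.6, -0.1, 6.1]
finger_gap: 0.0373
grip_force: 39.9
clock: 6.5
tcp_pos: [0.4693, 0.014, 0.2228]
orientation: [0.002, 0.681, 0.733, 0.001]
wrist_force: [-0.1, -0.3, -0.6]
finger_gap: 0.0373
grip_force: 40.2
tcp [0.4685 0.0141 0.2215] t 6.55 turn -0.007000000000000001 shift after turn [-2.61   4.535  2.919] tilt [ 0.002 -0.    -1.   ]
```

View pics/s1.png

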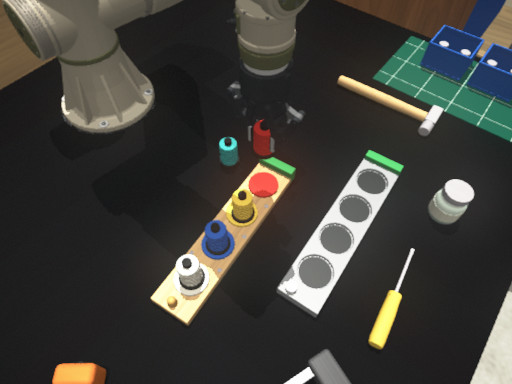

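Red hangs upright in the fingers at (262,137), and its pad is bare. Carrying it to the recess near the bobbin.

```bash
python3 -m handwheel '{"deltas":[[-1,-0.15,0.27,0,0],[-1,-0.3,0.5,0,0],[-1,-0.35,0.6,0,0],[-1,-0.35,0.6,0,0],[-1,-0.35,0.6,0,0],[-1,-0.35,0.6,0,0],[-1,-0.35,0.6,0,0],[-1,-0.26,0.5,0,0],[-1,-0.15,0.27,0,0],[-1,0,0,0,0],[-1,0,0,0,0]]}'
python3 -c "
from h import *
go([.6574,-.0764,.1065],.075)"
```

```text
clock: 7.92
tcp_pos: [0.6563, -0.0762, 0.2205]
orientation: [-0.001, 0.68, 0.733, -0.0]
wrist_force: [-0.9, -0.3, -1.3]
finger_gap: 0.0374
grip_force: 40.3
tcp [ 0.6563 -0.0762  0.2205] t 7.92 turn -0.005 shift after turn [-0.009  0.032  2.851] tilt [-0.001  0.    -1.   ]
```

```bash
python3 -m handwheel '{"deltas":[[-1,0,0.03,0.3,0],[-1,0,0,0.6,0],[-1,0,0,0.6,0],[-1,0,0,0.5,0],[-1,0,0,0.4,0],[-1,0,0,0.25,0],[-1,0,0,0.2,0],[-1,0,0,0,0],[-1,0,0,0,0]]}'
python3 -m handwheel '{"deltas":[[-0.1,0,0,0,0],[0.1,0,0,0,0],[0.5,0,0,0,0],[1,0,0,0,0],[1,0,0,0,0],[1,0,0,0,0]]}'
python3 -m handwheel '{"deltas":[[1,0,0,-0.2,0],[1,0,0,-0.6,0],[1,0,0,-0.7,0],[1,0,0,-0.7,0],[1,0,0,-0.6,0],[1,0,0,0,0]]}'
python3 -c "
from h import *
c=optics.read_camera('scene')
cv2.imwrite('pics/s2.png',cv2.cvtColor(c['frame'],cv2.COLOR_RGB2BGR))
go([.4813,-.064,.113],.075)"
```

```text
clock: 9.05
tcp_pos: [0.6585, -0.0765, 0.1077]
orientation: [0.0, 0.681, 0.733, 0.0]
wrist_force: [0.3, 0.1, -1.2]
finger_gap: 0.0373
grip_force: 40.3
clock: 9.8
tcp_pos: [0.6582, -0.0764, 0.1071]
orientation: [-0.0, 0.681, 0.733, 0.0]
wrist_force: [0.2, -0.5, -0.6]
finger_gap: 0.0854
grip_force: 0.0
clock: 10.55
tcp_pos: [0.6595, -0.0767, 0.222]
orientation: [0.002, 0.68, 0.733, 0.001]
wrist_force: [-0.2, -0.6, 0.3]
finger_gap: 0.0853
grip_force: 0.0
tcp [ 0.6587 -0.0765  0.2202] t 10.6 turn -0.006 shift after turn [ 0.646 -4.406  2.668] tilt [ 0.002 -0.    -1.   ]
```

View pics/s2.png

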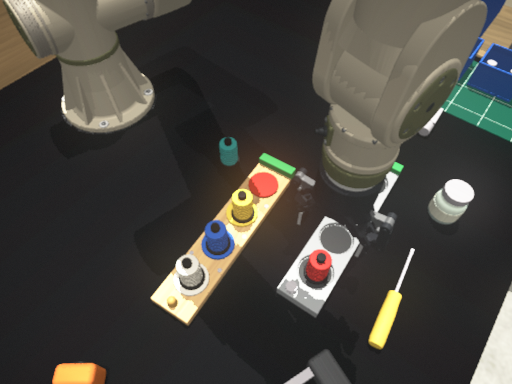

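Red stands upright in the recess beside the bobbin, at (318,268). Yellow next.

```bash
python3 -m handwheel '{"deltas":[[1,0.05,-0.3,0,0],[1,0.1,-0.7,0,0],[1,0.1,-0.7,0,0],[1,0.1,-0.7,0,0],[1,0.1,-0.7,0,0],[1,0.1,-0.7,0,0],[1,0.1,-0.6,0,0],[1,0,0,0,0],[1,0,0,0,0]]}'
python3 -c "
from h import *
go([.4813,-.064,.113],.075)"
```

```text
clock: 11.72
tcp_pos: [0.4812, -0.0636, 0.2186]
orientation: [0.0, 0.681, 0.733, 0.0]
wrist_force: [0.9, 0.5, -0.2]
finger_gap: 0.0853
grip_force: 0.0
tcp [ 0.4812 -0.0636  0.2186] t 11.72 turn -0.007000000000000001 shift after turn [-1.10e-02  1.00e-03  2.64e+00] tilt [ 0.  0. -1.]
```

```bash
python3 -m handwheel '{"deltas":[[1,-0.01,0,0.34,0],[1,0,0,0.6,0],[1,0,0,0.6,0],[1,0,0,0.5,0],[1,0,0,0.4,0],[1,0,0,0.2,0],[1,0,0,0,0],[-1,0,0,0,0],[-1,0,0,0,0],[-1,0,0,0,0],[-1,0,0,0,0],[-1,0,0,0,0],[-1,0,0,0,0]]}' 40
python3 -m handwheel '{"deltas":[[-1,0,0,-0.2,0],[-1,0,0,-0.5,0],[-1,0,0,-0.7,0],[-1,0,0,-0.7,0],[-1,0,0,-0.6,0],[-1,0,0,0,0],[-1,0,0,0,0]]}'
python3 -c "
from h import *
go([.6527,.0042,.1065],.075)"
```

```text
clock: 13.35
tcp_pos: [0.4813, -0.064, 0.1142]
orientation: [0.001, 0.68, 0.733, 0.0]
wrist_force: [-0.2, -0.1, 5.8]
finger_gap: 0.0372
grip_force: 40.3
clock: 14.22
tcp_pos: [0.4802, -0.0637, 0.2206]
orientation: [-0.001, 0.681, 0.733, -0.0]
wrist_force: [0.1, 0.1, -2.0]
finger_gap: 0.0373
grip_force: 40.2
tcp [ 0.4802 -0.0637  0.2206] t 14.22 turn -0.007000000000000001 shift after turn [1.368 4.43  2.847] tilt [-0.001  0.    -1.   ]
```

```bash
python3 -m handwheel '{"deltas":[[-1,0.1,0.3,0,0],[-1,0.17,0.55,0,0],[-1,0.18,0.6,0,0],[-1,0.18,0.6,0,0],[-1,0.18,0.6,0,0],[-1,0.18,0.6,0,0],[-1,0.18,0.6,0,0],[-1,0.1,0.38,0,0],[-1,0.1,0.2,0,0],[-1,0,0,0,0],[-1,0,0,0,0]]}'
python3 -c "
from h import *
go([.6527,.0042,.1065],.075)"
```

```text
clock: 15.6
tcp_pos: [0.6529, 0.0039, 0.2211]
orientation: [-0.0, 0.681, 0.733, -0.0]
wrist_force: [-0.3, 0.7, -0.6]
finger_gap: 0.0371
grip_force: 40.3
tcp [0.6529 0.0039 0.2211] t 15.6 turn -0.006 shift after turn [ 8.000e-03 -2.000e-03  2.866e+00] tilt [-0.001  0.    -1.   ]
```

```bash
python3 -m handwheel '{"deltas":[[-1,0,0,0.3,0],[-1,0,0,0.6,0],[-1,0,0,0.6,0],[-1,0,0,0.5,0],[-1,0,0,0.4,0],[-1,0,0,0.25,0],[-1,0,0,0.2,0],[-1,0,0,0,0],[-1,0,0,0,0],[-0.1,0,0,0,0],[0.1,0,0,0,0],[0.5,0,0,0,0],[1,0,0,0,0],[1,0,0,0,0],[1,0,0,0,0]]}'
python3 -m handwheel '{"deltas":[[1,0,0,-0.2,0],[1,0,0,-0.6,0],[1,0,0,-0.7,0],[1,0,0,-0.7,0],[1,0,0,-0.6,0],[1,0,0,0,0],[1,0,0,0,0]]}'
python3 -c "
from h import *
go([.4868,-.1434,.113],.075)"
```

```text
clock: 17.48
tcp_pos: [0.6534, 0.0039, 0.1075]
orientation: [-0.0, 0.68, 0.733, 0.0]
wrist_force: [0.3, -0.0, 0.7]
finger_gap: 0.0855
grip_force: 0.0
clock: 18.35
tcp_pos: [0.6531, 0.0039, 0.2188]
orientation: [-0.0, 0.68, 0.733, -0.0]
wrist_force: [0.2, 0.1, 0.5]
finger_gap: 0.0855
grip_force: 0.0
tcp [0.6531 0.0039 0.2188] t 18.35 turn -0.006 shift after turn [-3.361 -4.421  2.647] tilt [-0.001  0.    -1.   ]
```

```bash
python3 -m handwheel '{"deltas":[[1,-0.26,-0.32,0,0],[1,-0.45,-0.6,0,0],[1,-0.5,-0.65,0,0],[1,-0.5,-0.65,0,0],[1,-0.5,-0.65,0,0],[1,-0.5,-0.65,0,0],[1,-0.45,-0.6,0,0],[1,-0.2,-0.3,0,0],[1,0,0,0,0],[1,0,0,0,0]]}'
python3 -c "
from h import *
go([.4868,-.1434,.113],.075)
c=optics.read_camera('top')
cv2.imwrite('pics/t1.png',cv2.cvtColor(c['frame'],cv2.COLOR_RGB2BGR))"
```

```text
clock: 19.6
tcp_pos: [0.4875, -0.143, 0.2194]
orientation: [0.0, 0.68, 0.733, 0.0]
wrist_force: [0.6, 0.4, 0.6]
finger_gap: 0.0853
grip_force: 0.0
tcp [ 0.4875 -0.143   0.2194] t 19.6 turn -0.004 shift after turn [-0.01  -0.019  2.66 ] tilt [ 0.  0. -1.]
```

View pics/t1.png

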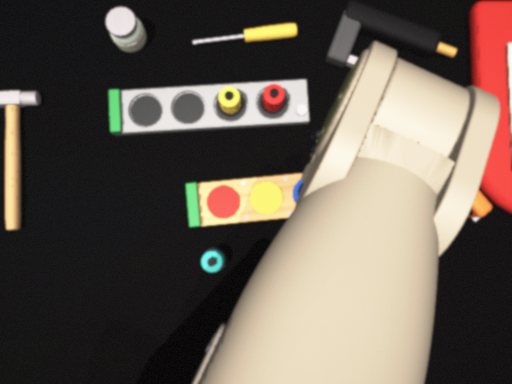

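Red at (273,97) and yellow at (229,99) stand in their recesses. The arm is over blue.

```bash
python3 -m handwheel '{"deltas":[[1,-0.01,-0.02,0.36,0],[1,0,0,0.6,0],[1,0,0,0.6,0],[1,0,0,0.5,0],[1,0,0,0.4,0],[1,0,0,0.2,0],[1,0,0,0,0],[-1,0,0,0,0],[-1,0,0,0,0],[-1,0,0,0,0],[-1,0,0,0,0],[-1,0,0,0,0],[-1,0,0,0,0]]}' 40
python3 -m handwheel '{"deltas":[[-1,0,0,-0.2,0],[-1,0,0,-0.5,0],[-1,0,0,-0.7,0],[-1,0,0,-0.7,0],[-1,0,0,-0.6,0],[-1,0,0,0,0],[-1,0,0,0,0]]}'
python3 -c "
from h import *
go([.6475,.0838,.1065],.075)"
```

```text
clock: 21.28
tcp_pos: [0.4868, -0.1439, 0.1138]
orientation: [0.001, 0.68, 0.733, 0.0]
wrist_force: [-0.6, 0.5, 5.5]
finger_gap: 0.0372
grip_force: 40.3
clock: 22.15
tcp_pos: [0.4858, -0.1435, 0.2201]
orientation: [-0.001, 0.681, 0.733, -0.0]
wrist_force: [-0.6, 0.0, -2.0]
finger_gap: 0.0373
grip_force: 40.2
tcp [ 0.4858 -0.1435  0.2201] t 22.15 turn -0.006 shift after turn [5.361 4.461 2.84 ] tilt [-0.001  0.001 -1.   ]
```

```bash
python3 -m handwheel '{"deltas":[[-1,0.3,0.25,0,0],[-1,0.5,0.42,0,0],[-1,0.6,0.5,0,0],[-1,0.6,0.5,0,0],[-1,0.6,0.5,0,0],[-1,0.6,0.5,0,0],[-1,0.6,0.5,0,0],[-1,0.6,0.5,0,0],[-1,0.5,0.42,0,0],[-1,0.3,0.25,0,0],[-1,0.16,0.12,0,0],[-1,0,0,0,0],[-1,0,0,0,0]]}'
python3 -c "
from h import *
go([.6475,.0838,.1065],.075)"
```

```text
clock: 23.78
tcp_pos: [0.648, 0.0827, 0.2211]
orientation: [-0.0, 0.681, 0.732, -0.0]
wrist_force: [0.5, 0.0, -1.6]
finger_gap: 0.0372
grip_force: 40.3
tcp [0.648  0.0827 0.2211] t 23.77 turn -0.011 shift after turn [ 0.029 -0.009  2.864] tilt [-0. -0. -1.]
```

```bash
python3 -m handwheel '{"deltas":[[-1,0.03,-0.01,0.3,0],[-1,0,0,0.6,0],[-1,0,0,0.6,0],[-1,0,0,0.5,0],[-1,0,0,0.4,0],[-1,0,0,0.25,0],[-1,0,0,0.2,0],[-1,0,0,0,0],[-1,0,0,0,0],[-0.1,0,0,0,0],[0.1,0,0,0,0],[0.5,0,0,0,0],[1,0,0,0,0],[1,0,0,0,0],[1,0,0,0,0]]}'
python3 -m handwheel '{"deltas":[[1,0,0,-0.2,0],[1,0,0,-0.6,0],[1,0,0,-0.7,0],[1,0,0,-0.7,0],[1,0,0,-0.6,0],[1,0,0,0,0],[1,0,0,0,0]]}'
python3 -c "
from h import *
go([.4931,-.2201,.113],.075)"
```

```text
clock: 25.65
tcp_pos: [0.6479, 0.0845, 0.1071]
orientation: [0.0, 0.681, 0.733, 0.0]
wrist_force: [-0.2, -0.6, -0.3]
finger_gap: 0.0855
grip_force: 0.0
clock: 26.52
tcp_pos: [0.6476, 0.0845, 0.2184]
orientation: [-0.0, 0.68, 0.733, -0.0]
wrist_force: [-0.3, -0.3, -0.1]
finger_gap: 0.0852
grip_force: 0.0
tcp [0.6476 0.0845 0.2184] t 26.52 turn -0.006 shift after turn [-7.304 -4.419  2.637] tilt [-0.001  0.    -1.   ]
```

```bash
python3 -m handwheel '{"deltas":[[1,-0.3,-0.18,0,0],[1,-0.6,-0.36,0,0],[1,-0.7,-0.42,0,0],[1,-0.7,-0.42,0,0],[1,-0.7,-0.42,0,0],[1,-0.7,-0.42,0,0],[1,-0.7,-0.42,0,0],[1,-0.7,-0.42,0,0],[1,-0.7,-0.42,0,0],[1,-0.7,-0.42,0,0],[1,-0.5,-0.32,0,0],[1,-0.3,-0.2,0,0],[1,0,0,0,0],[1,0,0,0,0]]}'
python3 -c "
from h import *
go([.4931,-.2201,.113],.075)"
```

```text
clock: 28.28
tcp_pos: [0.4931, -0.2193, 0.2188]
orientation: [-0.0, 0.68, 0.733, 0.0]
wrist_force: [0.3, 0.0, 0.1]
finger_gap: 0.0855
grip_force: 0.0
tcp [ 0.4931 -0.2193  0.2188] t 28.27 turn -0.004 shift after turn [-2.100e-02 -2.000e-03  2.646e+00] tilt [-0.     0.001 -1.   ]
```

```bash
python3 -m handwheel '{"deltas":[[1,-0.02,0,0.35,0],[1,0,0,0.6,0],[1,0,0,0.6,0],[1,0,0,0.5,0],[1,0,0,0.4,0],[1,0,0,0.2,0],[1,0,0,0,0],[-1,0,0,0,0],[-1,0,0,0,0],[-1,0,0,0,0],[-1,0,0,0,0],[-1,0,0,0,0],[-1,0,0,0,0]]}' 40
python3 -m handwheel '{"deltas":[[-1,0,0,-0.2,0],[-1,0,0,-0.5,0],[-1,0,0,-0.7,0],[-1,0,0,-0.7,0],[-1,0,0,-0.6,0],[-1,0,0,0,0],[-1,0,0,0,0]]}'
python3 -c "
from h import *
go([.6428,.1642,.1065],.075)"
```

```text
clock: 29.9
tcp_pos: [0.4937, -0.2209, 0.1139]
orientation: [0.001, 0.681, 0.733, 0.0]
wrist_force: [0.3, 0.1, 5.5]
finger_gap: 0.0373
grip_force: 40.3
clock: 30.78
tcp_pos: [0.4927, -0.2203, 0.2201]
orientation: [-0.001, 0.68, 0.733, -0.0]
wrist_force: [0.3, 0.4, -1.5]
finger_gap: 0.0371
grip_force: 40.2
tcp [ 0.4927 -0.2203  0.2201] t 30.77 turn -0.006 shift after turn [9.301 4.466 2.843] tilt [-0.001  0.001 -1.   ]
```

```bash
python3 -m handwheel '{"deltas":[[-1,0.3,0.15,0,0],[-1,0.5,0.24,0,0],[-1,0.6,0.29,0,0],[-1,0.6,0.29,0,0],[-1,0.6,0.29,0,0],[-1,0.6,0.29,0,0],[-1,0.6,0.29,0,0],[-1,0.6,0.29,0,0],[-1,0.6,0.29,0,0],[-1,0.6,0.29,0,0],[-1,0.6,0.29,0,0],[-1,0.6,0.29,0,0],[-1,0.6,0.29,0,0],[-1,0.6,0.29,0,0],[-1,0.5,0.24,0,0],[-1,0.5,0.2,0,0],[-1,0.3,0.14,0,0],[-1,0,0,0,0],[-1,0,0,0,0]]}'
python3 -c "
from h import *
go([.6428,.1642,.1065],.075)"
```

```text
clock: 33.15
tcp_pos: [0.6431, 0.163, 0.221]
orientation: [-0.0, 0.681, 0.733, -0.0]
wrist_force: [0.4, -0.2, -1.7]
finger_gap: 0.0373
grip_force: 40.3
tcp [0.6431 0.163  0.221 ] t 33.15 turn -0.009 shift after turn [ 0.031 -0.004  2.863] tilt [-0. -0. -1.]
```

Afterwards I'll back the arm well away to the right so the racks are visible.

```bash
python3 -m handwheel '{"deltas":[[-1,0.03,0,0.3,0],[-1,0,0,0.6,0],[-1,0,0,0.6,0],[-1,0,0,0.5,0],[-1,0,0,0.4,0],[-1,0,0,0.25,0],[-1,0,0,0.2,0],[-1,0,0,0,0],[-1,0,0,0,0],[-0.1,0,0,0,0],[0.1,0,0,0,0],[0.5,0,0,0,0],[1,0,0,0,0],[1,0,0,0,0],[1,0,0,0,0]]}'
python3 -m handwheel '{"deltas":[[1,0,0,-0.2,0],[1,0,0,-0.6,0],[1,0,0,-0.7,0],[1,0,0,-0.7,0],[1,0,0,-0.7,0],[1,0.6,-0.5,0,0],[1,0.6,-0.5,0,0],[1,0.6,-0.5,0,0],[1,0.6,-0.5,0,0],[1,0.6,-0.5,0,0],[1,0.6,-0.5,0,0],[1,0.6,-0.5,0,0],[1,0.6,-0.5,0,0],[1,0.6,-0.5,0,0],[1,0.4,-0.3,0,0],[1,0,0,0,0]]}'
python3 - <<'E'
from h import *
A=[(.6428,.1642),(.6475,.0838),(.6527,.0042),(.6574,-.0764)]
for n in('top','scene'):
    c=optics.read_camera(n); rw,P=cloud(c)
    cv2.imwrite(f'pics/{n}9.png',cv2.cvtColor(c['frame'],cv2.COLOR_RGB2BGR))
    for a in A:
        m=(np.hypot(P[...,0]-a[0],P[...,1]-a[1])<.035)&(P[...,2]>.079)&(P[...,2]<.1)
        q=P[m]; print(n,m.sum(),(q[:,:2].mean(0)-a).round(4),'z',np.median(q[:,2]).round(4)) if m.any() else print(n,'none')
E
```

```text
clock: 35.02
tcp_pos: [0.6431, 0.1648, 0.1071]
orientation: [-0.0, 0.68, 0.733, 0.0]
wrist_force: [0.4, 0.4, -0.1]
finger_gap: 0.0854
grip_force: 0.0
clock: 37.02
tcp_pos: [0.4339, 0.3828, 0.2236]
orientation: [0.0, 0.68, 0.733, 0.0]
wrist_force: [-1.0, 0.3, -1.0]
finger_gap: 0.0855
grip_force: 0.0
top 70 [ 0.0004 -0.0002] z 0.0843
top 68 [0.0005 0.0002] z 0.0849
top 67 [ 0.001  -0.0009] z 0.0845
top 69 [0.0005 0.0002] z 0.0852
scene 55 [0.0018 0.0008] z 0.0836
scene 59 [0.0017 0.0008] z 0.0838
scene 66 [0.002  0.0002] z 0.0838
scene 78 [0.0018 0.001 ] z 0.0839
```

View pics/top9.png

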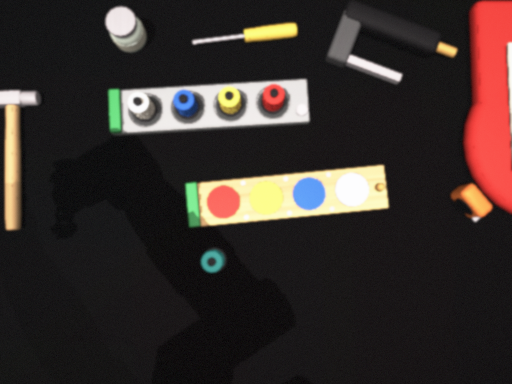

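View pics/scene9.png

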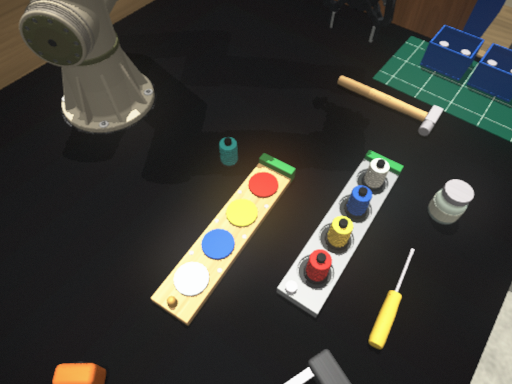

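From the green end at (114,110), white (141,105), blue (185,103), yellow (229,99) and red (273,97) stand in the recesses. Each is within 3 mm of its recess centre, with tops at 84 mm as expected, and the arm is clear.

```bash
python3 -c "
from workcell import hand_in
print(hand_in())"
```

```text
the job is handed in; nothing more can be done
None
```

All four spools stand upright in the aluminium rack in reversed order (white, blue, yellow, red from the green end), each within about 3 mm of its recess centre; the job was handed in at about 37 s, and no verdict was returned.

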